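# Rap the stuck tin out of the upturned dispenser tube

### The job

The last tin is wedged in the closed upper end of the taller of the two upturned dispenser tubes. Keeping hold of that tube and keeping it upside down, rap its open mouth smartly on the steel bench block until the tin drops out, leave the tin lying flat on the block, and stand the tube back on the table beside the block, mouth down. Do not drop or throw the tube, and leave the short tube and the other things where they are.

Things in the scene. Friction and masses are not known exactly. Their poses are not given: they have to be found in the camera images.
- tall_tube: Taller of two plain grey plastic dispenser tubes: straight, round, 59 mm outside diameter, 100 mm tall, wall 3 mm, about 0.15 kg, standing upside down on its open mouth. Its upper end is closed by a cross of two 9 mm wide bars, between which the tin shows. Origin: centre of the open mouth (lower rim); z points up to the closed end. Round: grip it across the diameter at any yaw.
- tall_tube_center (a point): Point on the axis of the tall tube half-way up, 50 mm above its mouth.
- tin_center (a point): Centre of the yellow round tin, 47 mm diameter, 23 mm tall, about 0.055 kg; z is its axis. At first wedged upright in the top of the tall tube, centre 82 mm above the mouth, by friction on the top 4 mm of its side. Gentle moves do not shift it. A rap on the block at 0.05 m/s shifts it under 0.5 mm, at 0.1 about 1 mm, at 0.15 about 2 mm; at 0.2 and over it often comes at once. After 4 mm it falls out; lift the tube over 30 mm to clear it.
- block_top (a point): Centre of the upper face of the bench block, a fixed square steel slab on a black rubber foot, 120 x 120 mm (flat steel face 112 x 112 mm), upper face 20 mm above the table; x and y lie along its sides.
- short_tube_center (a point): Half-way up the axis of the short empty tube, a bystander of the same make: 59 mm diameter, 65 mm tall, standing mouth down. Leave it alone.
- fuse_box: Bystander: small red card box, 35 x 59 x 23 mm, lying on the table. Origin: centre of its underside.
- tape_roll: Bystander: black roll of tape, 58 mm diameter, 19 mm tall, lying flat. Origin: centre of its underside.
- battery: Bystander: silver AA cell, 50 x 14 mm, lying on the table. Origin: centre of its underside.
Mind the look-alikes: they are no part of the job. What is shaped like the part that bears tin_center but orange or purple is not meant. What is shaped like the tall_tube but white is not meant.

How it is judged:
By the outcome, as a careful person would: the job done as asked, in the order asked, and still so for the second after the job is handed in, with the robot touching nothing.
It also fails if it takes over 45 s, if anything falls off the work surface, if the arm or the gripper's body presses on something with over 40 N, if the wrist force passes 120 N, or if a joint passes its speed limit or range.

### The arm

A 6-joint arm with a two-finger parallel gripper is mounted at the origin on a cart in front of the work surface, level with it; the furniture and walls round the work are solid. World frame = base frame: x ahead of the robot, y to its left, z up, the work surface at z = 0. Lengths are in mm, angles in rad, forces in N, time in s.
With the tool pointing down it reaches from about 350 to 950 mm from the base axis. Payload 17.4 kg.
Tool frame: the origin (TCP) lies on the centre line of the jaws, within the pads' length; the fingertips stand 11 mm ahead of it and the grasp point (between the pads) lies 8 mm behind it; z points along the fingers, y is the line along which they close (so a half turn about z gives the same grasp; the last joint's range is limited). The gripper opens to 93 mm and grips with 3 to 60 N. Pads are 15 mm wide; open, the fingers measure 128 mm over their backs; the gripper's body (75 mm by 188 mm) begins 65 mm behind the grasp point.
Start: joints at [-1.157, 0.116, 1.442, -0, 1.584, -0.038], TCP at [294.687, -607.282, 229.646] pointing down, gripper open.
Joint ranges: [-2.83, 2.83], [-0.83, 2.19], [0.07, 2.5], [-1.14, 4.28], [0.01, 3], [-2.97, 2.97]. Speed limits (rad/s): [1.89, 1.89, 2.22, 3.14, 3.14, 3.14].

### API

Orientations are given as a unit quaternion [x, y, z, w].
In Python, from plant import get_state, camera, calibration, job_done gives the robot as it stands. The module is installed in compiled form; this text tells all that it offers.
- The arm moves only by the tool drive_tool, never from a script. Its arguments are lists of equal length, an entry for each row: "travel": the shift along the tool's x, y, z in m, a list of three; "turn": the turn about the tool's z in rad. A call has 1 to 8 rows; each row is the pose to reach, as a shift and turn from the pose commanded when the call began, along the tool's axes at that moment; what a row does not reach only later rows make up. A row lasts 1/12 s, in which the tool goes at most 41.7 mm and 7.16 degrees, less where a joint would pass 70% of its speed; a pose out of reach is approached as far as the arm can. A call with a gripper value outside its range is refused whole. "jaw" is the opening, from 0 (shut) to 1 (fully open), set as the call begins (left out, the last holds). The fingers move at their own pace and stop on an object; "newtons" is the grip in N (left out, the last holds). Time passes only in rows, so rows that repeat a pose let the fingers close. It gives the time, the measured TCP pose, the force, the opening and the grip force at its end, in the units of the state.
- get_state(): the state, without advancing time (a new reading comes with each control period).
- camera(name): name is "scene" or "side" or "wrist"; returns the picture (384x512x3 uint8, blue, green, red); there is no depth.
- calibration(name): a dict with "vfov" (degrees; the focal length in pixels is half the picture's height over the tangent of half this angle, whatever the lens; pixels are square), "cx", "cy" (the principal point, pixels), "extrinsics" (4x4, takes a point from camera to world coordinates). Camera axes: x right, y down, z forward; pixel columns grow to the right and rows downward; lengths in mm; the calibration is good to about 2 mm. A picture is of the moment at which its call begins: read the wrist's pose just before it. calibration takes no time and is no camera call; for the wrist camera it gives the pose at the moment of the call.
- job_done(): hands the job in; it is judged then, once.
The state is a dict: "time": time; "joint_positions": joint angles; "joint_velocities": joint speeds; "joint_torque": joint torques, N m; "position": TCP position; "tcp_rot": TCP orientation; "force": force on the tool from outside, world axes, zero at the start; "torque": the same for the moment, N m; "finger_gap": finger opening in mm; "finger_force": force on a finger pad.
Only numpy, scipy, OpenCV 4.12 (cv2) and the standard library are available. Lean on these libraries where they do the work, as an engineer would, in place of code of your own. Each camera call takes 0.05 s, during which the arm holds its last target. There are 200 camera calls.

## Working session

There is one attempt and no reset: what is moved stays moved. The work goes in short steps, Python scripts to look and compute and a tool call to move; the robot and the scene stay as the last step left them, time stands still between calls to the robot, and variables do not carry over. Pictures are saved under pics/ and viewed, at most 10 in all, crops included, and the job is handed in when it is done.

Besides the shell and the picture viewer there is one more tool, called in YAML: its name, and indented under it one key for each argument. drive_tool: Moves the arm, as the interface text tells. Its arguments: {"type":"object","properties":{"travel":{"type":"array","items":{"type":"array","items":{"type":"number"}}},"turn":{"type":"array","items":{"type":"number"}},"jaw":{"type":"number"},"newtons":{"type":"number"}},"required":["travel","turn"]}

```bash
mkdir -p pics
cat > h.py <<'E'
import numpy as np, cv2
from plant import get_state, camera, calibration, job_done
def ray(c,u,v):
    f=192/np.tan(np.radians(c["vfov"])/2); E=np.array(c["extrinsics"])
    d=E[:3,:3]@np.array([(u-c["cx"])/f,(v-c["cy"])/f,1]); return E[:3,3],d
def onz(c,u,v,z):
    o,d=ray(c,u,v); return o+d*(z-o[2])/d[2]
def proj(c,p):
    f=192/np.tan(np.radians(c["vfov"])/2); E=np.array(c["extrinsics"])
    q=E[:3,:3].T@(np.array(p)-E[:3,3]); return np.array([c["cx"]+f*q[0]/q[2],c["cy"]+f*q[1]/q[2]])
E
python3 - <<'E'
from h import *
s=get_state(); print(s["time"],s["position"],s["tcp_rot"],s["finger_gap"])
for n in("scene","side"):
    im=camera(n); cv2.imwrite(f"pics/{n}0.png",im); c=calibration(n); print(n,c["vfov"],c["cx"],c["cy"],np.round(c["extrinsics"],3).tolist())
E
```

```text
0.0 [ 294.6171512  -607.09348523  228.89729479] [ 9.74590872e-01  2.23991718e-01 -1.24372260e-04 -5.72001455e-04] 92.98169934796807
scene 45.20364673780948 258.28849975936237 182.45110447890684 [[-0.557, -0.501, 0.662, -103.176], [-0.83, 0.348, -0.435, 610.716], [-0.013, -0.793, -0.61, 663.905], [0.0, 0.0, 0.0, 1.0]]
side 56.948898648263516 258.83462227782303 186.24593085714918 [[-0.924, -0.237, 0.299, 280.113], [-0.381, 0.537, -0.752, 834.885], [0.018, -0.809, -0.587, 567.836], [0.0, 0.0, 0.0, 1.0]]
```

View pics/scene0.png

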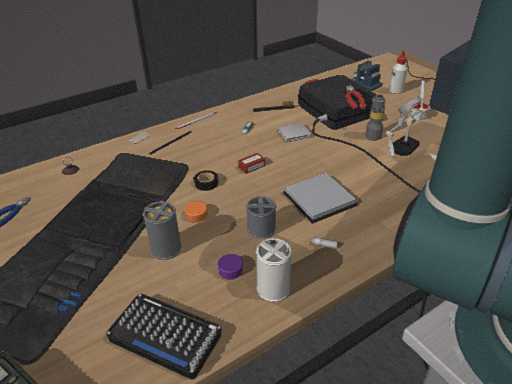

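View pics/side0.png

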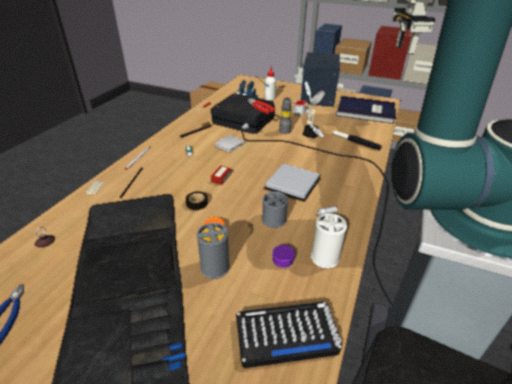

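The scene view shows the tall grey tube with yellow at its top at about (162,230), the short tube at (261,216), the block at (320,196), and the white decoy at (273,270). In the side view the tall tube is at (214,250) and the block at (293,182).

Run:
```python
from h import *
out={}
for n,bx,tb,tp in(("scene",(275,165,365,225),(140,195,185,262),(240,192,282,240)),("side",(260,160,325,202),(190,216,236,282),(258,188,292,230))):
    im=cv2.imread(f"pics/{n}0.png"); c=calibration(n); hsv=cv2.cvtColor(im,cv2.COLOR_BGR2HSV)
    x0,y0,x1,y1=bx; r=hsv[y0:y1,x0:x1]
    m=((r[...,1]<50)&(r[...,2]>110)).astype(np.uint8)
    k=max(cv2.findContours(m,cv2.RETR_EXTERNAL,cv2.CHAIN_APPROX_NONE)[0],key=cv2.contourArea)
    k=cv2.convexHull(k).astype(np.float32)
    w=np.array([onz(c,p[0][0]+x0,p[0][1]+y0,20)[:2] for p in k],np.float32)
    (ct,sz,a)=cv2.minAreaRect(w); print(n,"block",ct,sz,a)
    for nm,(x0,y0,x1,y1),h in(("tall",tb,100),("short",tp,65)):
        r=hsv[y0:y1,x0:x1]
        m=((r[...,1]<90)|((r[...,2]<110)&(r[...,0]>40))).astype(np.uint8)
        m=cv2.morphologyEx(m,cv2.MORPH_OPEN,np.ones((3,3)))
        k=max(cv2.findContours(m,cv2.RETR_EXTERNAL,cv2.CHAIN_APPROX_NONE)[0],key=cv2.contourArea)
        x,y,ww,hh=cv2.boundingRect(k); x+=x0;y+=y0
        print(n,nm,x,y,ww,hh)
        # fit: centre x,y s.t. silhouette bbox of cylinder matches
        from scipy.optimize import least_squares
        t=np.linspace(0,2*np.pi,60)
        def f(q):
            P=np.array([proj(c,(q[0]+29.5*np.cos(a),q[1]+29.5*np.sin(a),z)) for z in(0,h) for a in t])
            return [P[:,0].min()-x,P[:,0].max()-(x+ww-1),P[:,1].min()-y,P[:,1].max()-(y+hh-1)]
        g=onz(c,x+ww/2,y+hh/2,h/2)[:2]; s=least_squares(f,g); print(s.x,np.round(s.fun,1))
    for nm,px in(("orange",{"scene":(196,211),"side":(214,222)}),("purple",{"scene":(231,266),"side":(284,255)}),("white",{"scene":(274,250),"side":(330,222)}),("box",{"scene":(252,162),"side":(221,175)}),("tape",{"scene":(206,180),"side":(197,200)}),("batt",{"scene":(325,243),"side":(328,211)})):
        print(nm,np.round(onz(c,*px[n],{"white":100,"batt":7}.get(nm,15))))
    a=cv2.resize(im[tb[1]-5:tb[3]+8,tb[0]-10:tb[2]+10],None,fx=4,fy=4); cv2.imwrite(f"pics/c_{n}.png",a)
    out[n]=a
a,b=out.values();h=max(a.shape[0],b.shape[0]); p=lambda i:cv2.copyMakeBorder(i,0,h-i.shape[0],0,0,cv2.BORDER_CONSTANT)
cv2.imwrite("pics/crop.png",np.hstack([p(a),p(b)]))
```

```text
scene block (485.88177490234375, 62.85247039794922) (119.63639068603516, 117.84515380859375) 85.28433990478516
scene tall 140 195 43 65
[551.7834215  406.74947056] [ 1.9 -2.1  3.  -2.5]
scene short 246 196 35 44
[479.58285165 217.26161673] [ 2.3 -2.3  0.   0.1]
orange [595. 313.  15.]
purple [418. 332.  15.]
white [339. 290. 100.]
box [679. 114.  15.]
tape [679. 242.  15.]
batt [370. 143.   7.]
side block (488.35198974609375, 67.07766723632812) (127.78058624267578, 114.02606201171875) 85.10986328125
side tall 197 223 33 56
[542.8033143  408.74734608] [-0.4  0.4 -1.2  1. ]
side short 262 188 30 40
[481.96315675 212.00470159] [ 1.5 -1.5  1.2 -0.9]
orange [603. 300.  15.]
purple [419. 333.  15.]
white [343. 290. 100.]
box [678. 120.  15.]
tape [682. 244.  15.]
batt [369. 144.   7.]
```

View pics/crop.png

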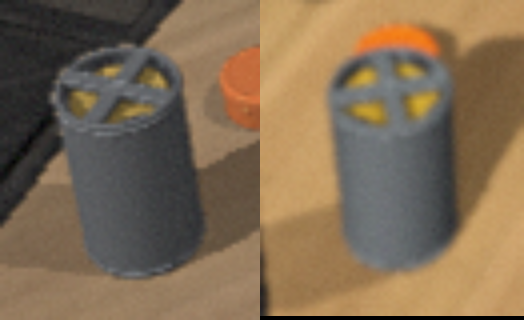

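The crops show the tall tube with its rim, cross and yellow tin clear. Its cross centre is at about (160,212.5) in the scene view and (278,234.5) in the side view. The mat contaminated the scene mask, so I recompute from the cross centres.

Run:
```python
from h import *
cs,cd=calibration("scene"),calibration("side")
A=onz(cs,130+120.5/4-.5,190+90.5/4-.5,100); B=onz(cd,180+(392-260)/4-.5,211+95/4-.5,100); print("tall",A,B)
from scipy.spatial.transform import Rotation as R
s=get_state(); M=R.from_quat(s["tcp_rot"]).as_matrix(); print(np.round(M,3).tolist())
for nm,t in(("overtube",(545,407,230)),("tube",(545,407,52)),("place",(490,-50,52))): print(nm,np.round(M.T@(np.array(t)-s["position"]),1))
print("place px",proj(cs,(490,-50,0)),proj(cs,(490,-80,0)),proj(cs,(460,-20,0)))
for nm,p in(("lampbase",(405,147)),("bottle",(374,135)),("toolbox",(330,118)),("cable",(395,170)),("cable2",(350,135))): print(nm,np.round(onz(cs,*p,0)))
print("lamp top at lampbase", proj(cs,tuple(onz(cs,405,147,0)[:2])+(200,)))
```

```text
tall [539.06067864 408.9893219  100.        ] [539.68571689 413.61042913 100.        ]
[[0.9, 0.437, -0.0], [0.437, -0.9, 0.001], [0.0, -0.001, -1.0]]
overtube [ 6.68e+02 -8.03e+02 -2.00e-01]
tube [ 668.  -802.9  177.8]
place [ 419.  -415.7  177.5]
place px [354.45414801 182.04283005] [363.76722703 177.6590411 ] [353.87881884 193.19143875]
lampbase [ 525. -261.    0.]
bottle [ 614. -238.    0.]
toolbox [ 752. -202.    0.]
cable [ 469. -164.    0.]
cable2 [ 651. -185.    0.]
lamp top at lampbase [420.48721109  75.23269966]
```

drive_tool:
  travel:
    - [0,0,-0.04]
    - [0,0,-0.08]
    - [0.02,-0.024,-0.08]
    - [0.045,-0.054,-0.08]
    - [0.07,-0.084,-0.08]
    - [0.096,-0.115,-0.08]
    - [0.12,-0.145,-0.08]
    - [0.146,-0.175,-0.08]
  turn: [0,0,0,0,0,0,0,0]
  jaw: 1

```text
time: 0.77
position: [349.4, -384.3, 309.2]
tcp_rot: [0.975, 0.224, -0.0, -0.0]
force: [0.7, 0.2, 0.4]
finger_gap: 93.1
finger_force: 0.0
```

drive_tool:
  travel:
    - [0.026,-0.031,0]
    - [0.052,-0.062,0]
    - [0.078,-0.093,0]
    - [0.104,-0.124,0]
    - [0.13,-0.155,0]
    - [0.156,-0.186,0]
    - [0.182,-0.217,0]
    - [0.208,-0.248,0]
  turn: [0,0,0,0,0,0,0,0]

```text
time: 1.43
position: [428.3, -70.2, 309.6]
tcp_rot: [0.975, 0.224, 0.0, 0.0]
force: [0.9, -0.2, -0.6]
finger_gap: 93.1
finger_force: 0.0
```

drive_tool:
  travel:
    - [0.026,-0.031,0]
    - [0.052,-0.062,0]
    - [0.078,-0.093,0]
    - [0.104,-0.124,0]
    - [0.13,-0.155,0]
    - [0.156,-0.186,0]
    - [0.182,-0.217,0]
    - [0.208,-0.248,0]
  turn: [0,0,0,0,0,0,0,0]

```text
time: 2.1
position: [507.2, 244.0, 309.4]
tcp_rot: [0.975, 0.224, -0.0, 0.0]
force: [1.1, -0.6, -0.6]
finger_gap: 93.2
finger_force: 0.0
```

drive_tool:
  travel:
    - [0.02,-0.025,0]
    - [0.04,-0.05,0]
    - [0.06,-0.08,0]
    - [0.08,-0.105,0.01]
    - [0.1,-0.125,0.04]
    - [0.102,-0.132,0.06]
    - [0.102,-0.132,0.08]
    - [0.102,-0.132,0.08]
  turn: [0,0,0,0,0,0,0,0]

```text
time: 2.77
position: [540.3, 405.0, 224.2]
tcp_rot: [0.974, 0.224, -0.003, 0.001]
force: [-0.9, 0.1, -1.5]
finger_gap: 92.9
finger_force: 0.0
```

Run:
```python
from h import *
s=get_state(); print(s["time"],s["position"],s["tcp_rot"],s["joint_positions"])
c=calibration("wrist"); im=camera("wrist"); cv2.imwrite("pics/w1.png",im)
print(c["vfov"],c["cx"],c["cy"],np.round(c["extrinsics"],3).tolist())
print(proj(c,(540,410,100)))
```

```text
2.7667 [540.29862858 405.00482895 224.24698608] [ 0.97448189  0.22444009 -0.00318459  0.00124453] [6.05448965e-01 1.22230738e-01 1.44352622e+00 4.46590683e-05
 1.58267382e+00 1.72350612e+00]
60.09324299058776 254.86618614645025 193.95098233683288 [[0.437, -0.858, -0.27, 614.623], [-0.899, -0.416, -0.134, 442.646], [0.003, 0.301, -0.954, 378.873], [0.0, 0.0, 0.0, 1.0]]
[250.32348395 186.74374983]
```

View pics/w1.png

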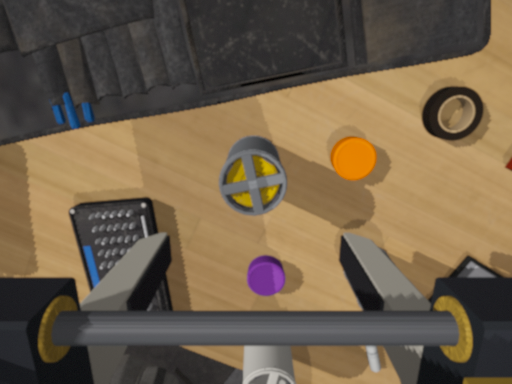

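The wrist view shows the tall tube's top ring centred at about (253.5,183.5), with the yellow tin inside. The orange and purple decoys are clear of the fingers.

Run:
```python
from h import *
from scipy.spatial.transform import Rotation as R
im=cv2.imread("pics/w1.png"); s=get_state(); print(s["position"])
g=cv2.cvtColor(im,cv2.COLOR_BGR2HSV); m=cv2.inRange(g,(22,120,90),(34,255,255)); m[:145]=0;m[222:]=0;m[:,:215]=0;m[:,292:]=0
p=cv2.findNonZero(m); (x,y),r=cv2.minEnclosingCircle(p); print(x,y,r)
c=calibration("wrist")
M=R.from_quat(s["tcp_rot"]).as_matrix()
for q,z in(((x,y),94),((253.5,183.5),100)):
    P=onz(c,*q,z); print(P, M.T@(np.array([P[0],P[1],52])-s["position"]))
```

```text
[540.80187931 404.80119487 227.20848498]
252.779541015625 180.61239624023438 26.57872772216797
[544.51338728 409.45862526  94.        ] [  6.1058031   -2.68377582 175.18275222]
[543.88225209 408.42225657 100.        ] [  5.0853065   -2.02730321 175.18745301]
```

drive_tool:
  travel:
    - [0.005,-0.0025,0.03]
    - [0.005,-0.0025,0.065]
    - [0.005,-0.0025,0.1]
    - [0.005,-0.0025,0.13]
    - [0.005,-0.0025,0.155]
    - [0.005,-0.0025,0.17]
    - [0.005,-0.0025,0.176]
    - [0.005,-0.0025,0.176]
  turn: [0,0,0,0,0,0,0,0]

```text
time: 3.48
position: [545.1, 409.3, 53.9]
tcp_rot: [0.975, 0.224, -0.0, 0.0]
force: [-0.1, -1.3, -0.0]
finger_gap: 92.9
finger_force: 0.0
```

drive_tool:
  travel:
    - [0,0,0]
    - [0,0,0]
    - [0,0,0]
    - [0,0,0]
    - [0,0,0]
    - [0,0,0]
    - [0,0,0]
    - [0,0,0]
  turn: [0,0,0,0,0,0,0,0]
  jaw: 0.5
  newtons: 50

```text
time: 4.15
position: [545.0, 409.6, 54.1]
tcp_rot: [0.975, 0.224, 0.0, -0.0]
force: [-0.7, -1.5, 5.2]
finger_gap: 58.4
finger_force: 49.5
```

drive_tool:
  travel:
    - [0,0,-0.005]
    - [0,0,-0.015]
    - [0,0,-0.03]
    - [0,0,-0.047]
    - [0,0,-0.065]
    - [0,0,-0.082]
    - [0,0,-0.095]
    - [0,0,-0.1]
  turn: [0,0,0,0,0,0,0,0]
  jaw: 0

```text
time: 4.82
position: [545.5, 409.9, 157.1]
tcp_rot: [0.975, 0.224, 0.002, -0.001]
force: [-0.4, 0.4, -2.4]
finger_gap: 58.3
finger_force: 49.5
```

drive_tool:
  travel:
    - [-0.003,0.005,0]
    - [-0.012,0.017,0]
    - [-0.025,0.035,0]
    - [-0.039,0.055,0]
    - [-0.053,0.075,0]
    - [-0.067,0.095,0]
    - [-0.081,0.115,0]
    - [-0.095,0.135,0]
  turn: [0,0,0,0,0,0,0,0]

```text
time: 5.48
position: [517.5, 245.0, 152.4]
tcp_rot: [0.975, 0.224, -0.001, 0.0]
force: [0.3, -0.5, -2.5]
finger_gap: 58.2
finger_force: 49.5
```

drive_tool:
  travel:
    - [-0.014,0.02,0]
    - [-0.029,0.04,0]
    - [-0.043,0.06,0]
    - [-0.058,0.08,0]
    - [-0.075,0.105,0]
    - [-0.091,0.126,0]
    - [-0.102,0.142,0]
    - [-0.107,0.149,0]
  turn: [0,0,0,0,0,0,0,0]

```text
time: 6.15
position: [486.2, 63.6, 152.8]
tcp_rot: [0.975, 0.223, -0.001, 0.0]
force: [-0.0, -0.7, -2.7]
finger_gap: 58.0
finger_force: 49.5
```

drive_tool:
  travel:
    - [0,0,0]
    - [0,0,0]
  turn: [0,0]

```text
time: 6.32
position: [487.0, 65.8, 153.2]
tcp_rot: [0.975, 0.224, -0.0, -0.0]
force: [0.2, 0.1, -2.5]
finger_gap: 58.4
finger_force: 49.5
```

Run:
```python
from h import *
s=get_state(); print(s["time"],s["position"],s["finger_gap"],s["force"])
a=camera("scene")[100:300,130:400]; b=camera("side")[100:300,160:400]
cv2.imwrite("pics/s2.png",cv2.resize(np.hstack([a,b]),None,fx=1.56,fy=1.56))
```

```text
6.3167 [487.0172472   65.8210623  153.21547808] 58.36119344060872 [ 0.24481236  0.12503405 -2.45850591]
```

View pics/s2.png

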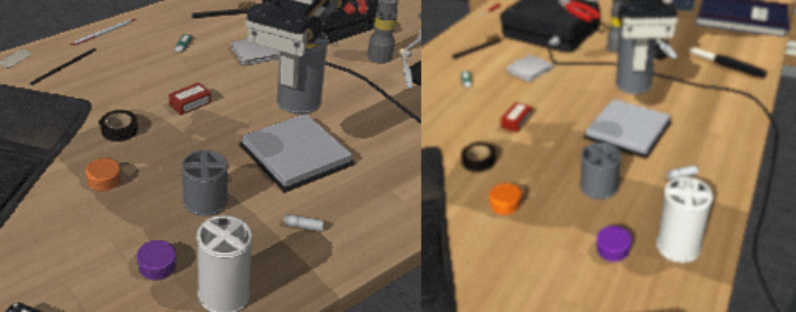

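Tube held upright over the block centre in both views, bystanders untouched. First a moderate trial rap to learn the contact force.

drive_tool:
  travel:
    - [0,0,0.01]
    - [0,0,0.025]
    - [0,0,0.04]
    - [0,0,0.045]
    - [0,0,0.045]
  turn: [0,0,0,0,0]
  newtons: 60

```text
time: 6.83
position: [486.4, 66.3, 106.7]
tcp_rot: [0.974, 0.224, -0.001, -0.0]
force: [0.6, -0.0, -2.1]
finger_gap: 58.0
finger_force: 59.4
```

drive_tool:
  travel:
    - [0,0,0.012]
    - [0,0,0.024]
    - [0,0,0.036]
  turn: [0,0,0]

```text
time: 7.08
position: [487.6, 65.9, 72.3]
tcp_rot: [0.975, 0.224, 0.001, 0.0]
force: [-9.0, 4.7, 86.6]
finger_gap: 58.1
finger_force: 59.8
```

drive_tool:
  travel:
    - [0,0,-0.012]
    - [0,0,-0.026]
    - [0,0,-0.026]
    - [0,0,-0.0135]
    - [0,0,-0.001]
  turn: [0,0,0,0,0]

```text
time: 7.5
position: [487.2, 65.8, 72.3]
tcp_rot: [0.975, 0.224, 0.0, 0.0]
force: [0.3, -0.8, -2.7]
finger_gap: 57.9
finger_force: 59.5
```

drive_tool:
  travel:
    - [0,0,0]
    - [0,0,0]
  turn: [0,0]

```text
time: 7.67
position: [486.2, 65.7, 71.1]
tcp_rot: [0.975, 0.224, -0.001, -0.0]
force: [-0.2, 0.5, -3.2]
finger_gap: 57.9
finger_force: 59.5
```

drive_tool:
  travel:
    - [0,0,0.0005]
    - [0,0,0.001]
  turn: [0,0]

```text
time: 7.83
position: [486.7, 65.7, 71.5]
tcp_rot: [0.975, 0.224, -0.001, -0.0]
force: [-0.3, -0.3, -2.8]
finger_gap: 57.8
finger_force: 59.5
```

drive_tool:
  travel:
    - [0,0,0.0005]
    - [0,0,0.001]
  turn: [0,0]

```text
time: 8.0
position: [487.0, 65.8, 71.3]
tcp_rot: [0.975, 0.224, -0.0, -0.0]
force: [0.2, -0.5, -2.7]
finger_gap: 58.3
finger_force: 59.5
```

drive_tool:
  travel:
    - [0,0,0.001]
    - [0,0,0.001]
  turn: [0,0]

```text
time: 8.17
position: [487.1, 65.8, 70.5]
tcp_rot: [0.975, 0.224, -0.0, -0.0]
force: [0.1, 0.1, -2.8]
finger_gap: 57.9
finger_force: 59.5
```

drive_tool:
  travel:
    - [0,0,0.001]
    - [0,0,0.001]
  turn: [0,0]

```text
time: 8.33
position: [487.3, 65.8, 70.3]
tcp_rot: [0.975, 0.224, 0.0, -0.0]
force: [-3.2, -0.1, 5.1]
finger_gap: 58.1
finger_force: 59.5
```

Run:
```python
from h import *
s=get_state(); print(s["time"],s["position"],s["finger_gap"],s["force"])
a=camera("scene")[140:240,250:390]; b=camera("side")[110:210,240:370]
cv2.imwrite("pics/s3.png",cv2.resize(np.hstack([a,b]),None,fx=2.9,fy=2.9))
```

```text
8.3333 [487.32553484  65.84074429  70.30932179] 58.115551475549815 [-3.20946352 -0.10913907  5.13851996]
```

View pics/s3.png

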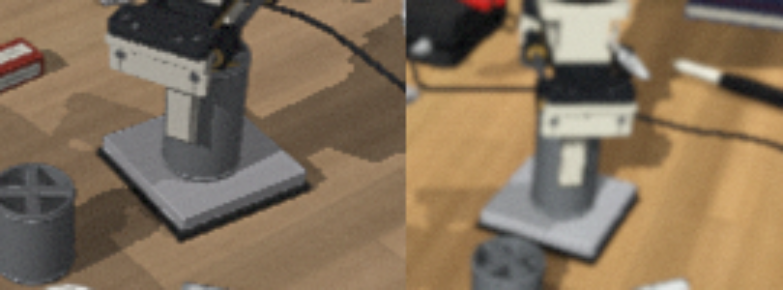

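The tube mouth now just touches the block, centred in both views, and the tube has slid about 4 mm in the grip. Next a rap at about 0.2 m/s.

drive_tool:
  travel:
    - [0,0,-0.016]
    - [0,0,-0.033]
    - [0,0,-0.033]
    - [0,0,-0.016]
    - [0,0,0.001]
    - [0,0,0]
  turn: [0,0,0,0,0,0]
  newtons: 50

```text
time: 8.93
position: [487.1, 65.8, 67.7]
tcp_rot: [0.975, 0.224, 0.0, -0.0]
force: [-0.2, 0.3, -3.9]
finger_gap: 57.9
finger_force: 49.6
```

drive_tool:
  travel:
    - [0,0,-0.016]
    - [0,0,-0.033]
    - [0,0,-0.033]
    - [0,0,-0.016]
    - [0,0,0.002]
    - [0,0,0]
  turn: [0,0,0,0,0,0]

```text
time: 9.43
position: [486.4, 65.6, 66.2]
tcp_rot: [0.975, 0.224, -0.001, -0.0]
force: [-0.0, 0.1, -3.2]
finger_gap: 58.1
finger_force: 49.6
```

drive_tool:
  travel:
    - [0,0,-0.008]
    - [0,0,-0.02]
    - [0,0,-0.035]
    - [0,0,-0.05]
    - [0,0,-0.065]
    - [0,0,-0.075]
    - [0,0,-0.08]
    - [0,0,-0.08]
  turn: [0,0,0,0,0,0,0,0]

```text
time: 10.1
position: [487.6, 65.8, 151.2]
tcp_rot: [0.975, 0.224, 0.001, 0.0]
force: [-0.1, 0.1, -3.7]
finger_gap: 58.0
finger_force: 49.6
```

Run:
```python
from h import *
s=get_state(); print(s["time"],s["position"],s["finger_gap"],s["force"])
a=camera("scene")[100:240,240:400]; b=camera("side")[80:220,230:390]
cv2.imwrite("pics/s4.png",cv2.resize(np.hstack([a,b]),None,fx=2.4,fy=2.4))
```

```text
10.1 [487.63945554  65.82574467 151.24842128] 58.021509890565774 [-0.13453727  0.06369016 -3.66407976]
```

View pics/s4.png

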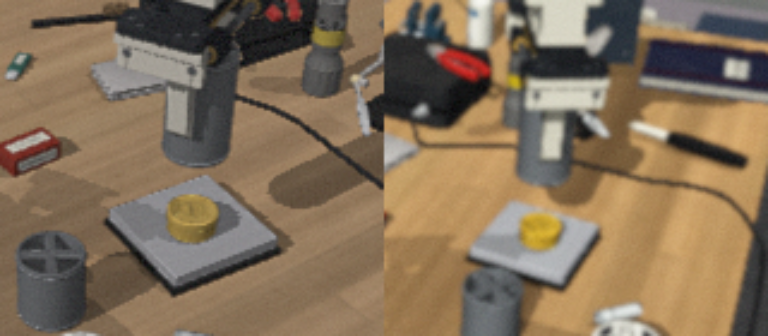

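The yellow tin lies flat near the centre of the block, at scene crop (193,218), and the empty tube is held above it. I now carry the tube to the clear table on the block's -y side.

drive_tool:
  travel:
    - [-0.003,0.006,0]
    - [-0.01,0.02,0]
    - [-0.02,0.041,0]
    - [-0.03,0.062,0]
    - [-0.04,0.082,0]
    - [-0.048,0.098,0]
    - [-0.0515,0.106,0]
    - [-0.0515,0.106,0]
  turn: [0,0,0,0,0,0,0,0]

```text
time: 10.87
position: [486.8, -53.5, 149.0]
tcp_rot: [0.975, 0.223, -0.0, -0.0]
force: [0.1, -0.0, -1.8]
finger_gap: 58.0
finger_force: 49.6
```

drive_tool:
  travel:
    - [0,0,0.01]
    - [0,0,0.025]
    - [0,0,0.045]
    - [0,0,0.062]
    - [0,0,0.075]
    - [0,0,0.085]
    - [0,0,0.09]
    - [0,0,0.09]
  turn: [0,0,0,0,0,0,0,0]

```text
time: 11.53
position: [486.7, -51.7, 58.6]
tcp_rot: [0.975, 0.224, -0.001, -0.0]
force: [-0.7, 0.1, -3.0]
finger_gap: 58.1
finger_force: 49.6
```

drive_tool:
  travel:
    - [0,0,0.001]
    - [0,0,0.002]
    - [0,0,0.003]
    - [0,0,0.004]
    - [0,0,0.005]
    - [0,0,0.005]
  turn: [0,0,0,0,0,0]

```text
time: 12.03
position: [487.1, -52.1, 54.6]
tcp_rot: [0.975, 0.224, 0.0, 0.0]
force: [-0.4, -0.2, -2.8]
finger_gap: 58.1
finger_force: 49.6
```

drive_tool:
  travel:
    - [0,0,0.001]
    - [0,0,0.002]
    - [0,0,0.003]
    - [0,0,0.003]
  turn: [0,0,0,0]

```text
time: 12.37
position: [487.0, -52.1, 51.4]
tcp_rot: [0.975, 0.224, -0.0, -0.0]
force: [-0.6, 1.1, -1.7]
finger_gap: 58.0
finger_force: 49.6
```

drive_tool:
  travel:
    - [0,0,0.0005]
    - [0,0,0.001]
    - [0,0,0.001]
  turn: [0,0,0]

```text
time: 12.62
position: [487.1, -52.1, 50.6]
tcp_rot: [0.975, 0.224, -0.0, -0.0]
force: [-0.4, -0.8, -2.9]
finger_gap: 58.4
finger_force: 49.6
```

drive_tool:
  travel:
    - [0,0,0.0005]
    - [0,0,0.001]
    - [0,0,0.001]
  turn: [0,0,0]

```text
time: 12.87
position: [487.1, -52.1, 49.5]
tcp_rot: [0.975, 0.224, -0.0, -0.0]
force: [0.7, 0.3, -1.4]
finger_gap: 58.1
finger_force: 49.6
```

drive_tool:
  travel:
    - [0,0,0.0005]
    - [0,0,0.001]
    - [0,0,0.001]
  turn: [0,0,0]

```text
time: 13.12
position: [487.1, -52.1, 48.5]
tcp_rot: [0.975, 0.224, -0.0, -0.0]
force: [0.4, 0.8, -2.6]
finger_gap: 58.3
finger_force: 49.6
```

drive_tool:
  travel:
    - [0,0,0.0005]
    - [0,0,0.001]
    - [0,0,0.001]
  turn: [0,0,0]

```text
time: 13.37
position: [487.0, -52.1, 47.5]
tcp_rot: [0.975, 0.224, -0.0, -0.0]
force: [0.2, -0.4, -2.7]
finger_gap: 58.0
finger_force: 49.6
```

drive_tool:
  travel:
    - [0,0,0.0005]
    - [0,0,0.001]
    - [0,0,0.001]
  turn: [0,0,0]

```text
time: 13.62
position: [487.1, -52.1, 46.5]
tcp_rot: [0.975, 0.224, -0.0, -0.0]
force: [0.7, 0.6, -2.3]
finger_gap: 57.8
finger_force: 49.6
```

drive_tool:
  travel:
    - [0,0,0.0005]
    - [0,0,0.001]
    - [0,0,0.001]
  turn: [0,0,0]

```text
time: 13.87
position: [487.0, -52.0, 45.5]
tcp_rot: [0.975, 0.224, -0.0, -0.0]
force: [-0.5, 0.1, -2.2]
finger_gap: 58.0
finger_force: 49.6
```

drive_tool:
  travel:
    - [0,0,0.0005]
    - [0,0,0.001]
    - [0,0,0.001]
  turn: [0,0,0]

```text
time: 14.12
position: [487.0, -52.1, 44.5]
tcp_rot: [0.975, 0.224, -0.0, -0.0]
force: [0.8, 0.1, -2.4]
finger_gap: 57.8
finger_force: 49.6
```

drive_tool:
  travel:
    - [0,0,0.0005]
    - [0,0,0.001]
    - [0,0,0.001]
  turn: [0,0,0]

```text
time: 14.37
position: [487.2, -52.0, 44.4]
tcp_rot: [0.975, 0.224, 0.0, -0.0]
force: [-6.1, 0.5, 9.8]
finger_gap: 58.0
finger_force: 49.5
```

drive_tool:
  travel:
    - [0,0,0.0005]
    - [0,0,0.001]
    - [0,0,0.001]
  turn: [0,0,0]

```text
time: 14.62
position: [487.3, -52.1, 44.4]
tcp_rot: [0.975, 0.224, 0.0, -0.0]
force: [-12.3, 1.7, 21.7]
finger_gap: 58.4
finger_force: 49.4
```

Run:
```python
from h import *
s=get_state(); print(s["time"],s["position"],s["finger_gap"],s["force"])
c=calibration("scene"); print(proj(c,(487,-52,0)), proj(c,(487-29.5*.836,-52+29.5*.55,0)))
a=camera("scene")[130:230,280:410]; b=camera("side")[90:190,240:370]
cv2.imwrite("pics/s5.png",cv2.resize(np.hstack([a,b]),None,fx=3,fy=3))
```

```text
14.6167 [487.27563464 -52.06134862  44.39244776] 58.424612363487896 [-12.29376441   1.67335131  21.74089462]
[355.97077968 182.38479174] [358.24694681 190.20798256]
```

View pics/s5.png

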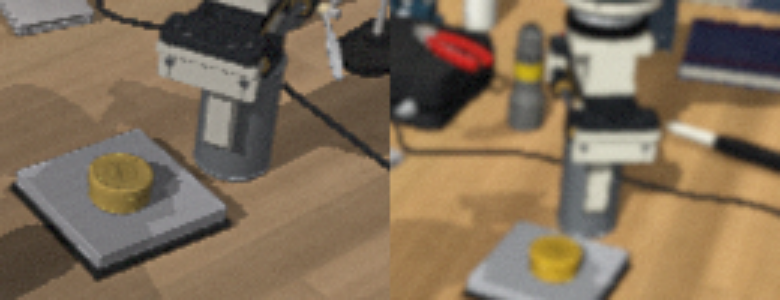

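The tube's mouth is on the table just beside the block, and the tin is flat on the block. I ease off 1 mm, open gently and rise.

drive_tool:
  travel:
    - [0,0,-0.0005]
    - [0,0,-0.001]
    - [0,0,-0.001]
  turn: [0,0,0]
  newtons: 10

```text
time: 14.97
position: [487.4, -52.1, 44.3]
tcp_rot: [0.975, 0.224, 0.0, 0.0]
force: [-2.2, 1.0, 7.6]
finger_gap: 58.0
finger_force: 9.9
```

drive_tool:
  travel:
    - [0,0,0]
    - [0,0,0]
    - [0,0,0]
    - [0,0,0]
    - [0,0,0]
    - [0,0,0]
    - [0,0,0]
  turn: [0,0,0,0,0,0,0]
  jaw: 0.85

```text
time: 15.55
position: [487.1, -52.0, 43.6]
tcp_rot: [0.975, 0.224, -0.0, -0.0]
force: [-0.5, -0.1, 0.6]
finger_gap: 78.7
finger_force: 0.0
```

drive_tool:
  travel:
    - [0,0,-0.005]
    - [0,0,-0.015]
    - [0,0,-0.035]
    - [0,0,-0.06]
    - [0,0,-0.09]
    - [0,0,-0.12]
    - [0,0,-0.15]
    - [0,0,-0.16]
  turn: [0,0,0,0,0,0,0,0]

```text
time: 16.22
position: [488.0, -52.2, 209.4]
tcp_rot: [0.975, 0.224, 0.003, 0.001]
force: [1.2, -0.3, 0.4]
finger_gap: 78.9
finger_force: 0.0
```

drive_tool:
  travel:
    - [0,0,-0.02]
    - [0,0,-0.03]
    - [0,0,-0.03]
  turn: [0,0,0]

```text
time: 16.47
position: [487.7, -52.1, 236.1]
tcp_rot: [0.975, 0.224, 0.002, 0.001]
force: [0.1, 0.4, -0.4]
finger_gap: 78.9
finger_force: 0.0
```

Run:
```python
from h import *
s=get_state(); print(s["time"],s["position"],s["finger_gap"],s["force"])
a=camera("scene")[90:290,130:410]; b=camera("side")[60:260,180:390]
cv2.imwrite("pics/s6.png",cv2.resize(np.hstack([a,b]),None,fx=1.6,fy=1.6))
```

```text
16.4667 [487.66220869 -52.14098399 236.11781496] 78.86764373367124 [ 0.06284562  0.37779742 -0.40551139]
```

View pics/s6.png

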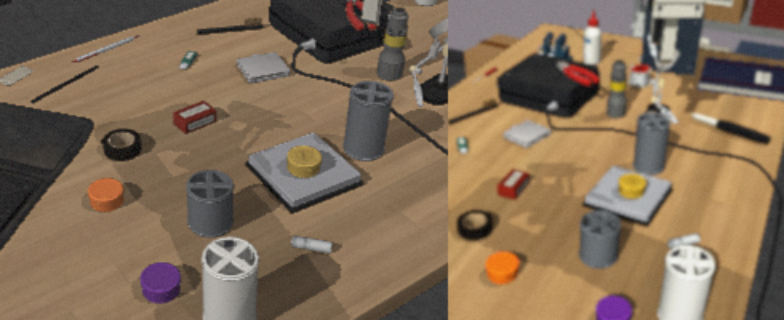

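The tall tube stands upright beside the block, empty, the tin is flat on the block, and the other things are where they were.

```bash
python3 -c "
from plant import job_done; print(job_done())"
```

```text
the job is handed in; nothing more can be done
None
```

The job is handed in: the tin was rapped out and lies flat on the block, the tall tube stands mouth down on the table beside it, and the other things look untouched in the last camera views; no verdict came back on hand-in.

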